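Flip up the first fence stop and butt the batten to the second

TASK

At the sawing fence, push the counterweighted arm of the first flip stop (the one just ahead of the batten) up with the fingertips, past its balance point, so that it stays raised by itself. Then push the batten by its right-hand end along the fence, under the raised arm, until its left end butts against the second stop, which stays down. Only push, gently, with the fingertips: the batten stays flat on the bed against the fence and is neither squeezed nor lifted, and the tools and other things lying on the bench stay where they are.

Things in the scene. Friction and masses are not known exactly. Their poses are not given: they have to be found in the camera images.
- station: Fixed sawing station: grey laminated bed 160 x 700 mm, top 18 mm above the bench. Origin at bench level; y runs along the fence to the left, x square to it, away from the robot. Fence face: plane x = +30 mm, 78 mm high above the bench (34 mm for y < -95 mm). For y = -95 to -30 mm a 78 mm high beech cheek stands opposite the fence, leaving a 47 mm channel that the batten runs in.
- stop_a_arm (a joint): Hinge of the first flip stop: the right-hand of two identical ones, next to the batten's left end. 0 = arm down across the batten's path; grows as it rises, 1.45 rad = fully raised. A round steel counterweight makes it balance at about 0.8: below that it falls shut, above it swings up to 1.45 by itself and stays. Lifting it from 0 takes 1 to 2 N at the lift bar.
- stop_a_hinge (a point): Point on the first stop's hinge axis, mid-width of the 24 mm wide arm, 105 mm above the bench. Axes as the station's; the hinge axis is y (positive turn about y raises). The arm points to -x (towards the robot) when down and swings up to nearly vertical.
- stop_a_bar (a point): Centre of the first stop's lift bar: a round steel cross bar at the arm's free front end, 12 mm diameter, 60 mm long along y. Arm down: 102.5 mm in front of (-x) and 18 mm below the hinge axis, 69 mm above the bed, with free space under and before it, so fingertips slanting forward can go under it from the front. Moves with the arm, which stays below 0.24 m.
- stop_b_arm (a joint): Hinge of the second flip stop, the left-hand one, identical to the first; it is down (0) and must stay down.
- stop_b_face (a point): Middle of the right-hand face of the second stop's drop leg, which the batten's left end must butt against: 22 mm in front of the fence face, 35 mm above the bench, when down. The leg is 20 mm deep in x and ends 3 mm above the bed. Axes as the station's when down: y points left, away from the batten.
- batten_center (a point): Centre of the loose planed batten, 44 mm wide (x), 300 mm long (y), 28 mm thick (z), 150 to 270 g, lying flat on the bed along the fence through the saw guide, 5 to 30 mm short of the first stop's drop leg.
- batten_left_end (a point): Centre of the batten's left end face (towards the stops).
- batten_right_end (a point): Centre of the batten's right end face, the one to push on, 14 mm above the bed and 14 mm below the batten's top; it stands out of the saw guide to the right, with free bed beyond it.
- rasp: Bystander: wood rasp with a turned handle, 270 mm long, 26 mm high, lying on the bench between robot and station. Origin on its underside near the ferrule.
- square: Bystander: try square with a 115 mm wooden stock and a 110 mm steel blade, 18 mm high, lying on the bench between robot and station. Origin under the stock's middle.
- glue: Bystander: glue bottle, 60 mm diameter, 170 mm tall, standing on the bench to the left, in front of the station. Origin at the centre of its underside.
- offcut: Bystander: batten offcut, 44 x 110 x 28 mm, lying on the bench behind the fence. Origin at the centre of its underside.

How it is judged:
By the outcome, as a careful person would: the job done as asked, in the order asked, and still so for the second after the job is handed in, with the robot touching nothing.
It also fails if it takes over 54 s, if anything falls off the work surface, if the arm or the gripper's body presses on something with over 40 N, if the wrist force passes 120 N, or if a joint passes its speed limit or range.

ROBOT

A 6-joint arm with a two-finger parallel gripper is mounted at the origin on the work surface. World frame = base frame: x ahead of the robot, y to its left, z up, the work surface at z = 0. Lengths are in m, angles in degrees, forces in N, time in s.
With the tool pointing down it reaches from about 0.325 to 0.875 m from the base axis. Payload 4.4 kg.
Tool frame: the origin (TCP) lies midway between the tips of the shut fingers; the grasp point (between the pads) lies 19 mm behind it; z points along the fingers, y is the line along which they close (so a half turn about z gives the same grasp; the last joint's range is limited). The gripper opens to 85 mm and grips with 20 to 120 N. Pads are 22 mm wide; open, the fingers measure 114 mm over their backs; the gripper's body (76 mm by 85 mm) begins 54 mm behind the grasp point. The pads swing forward as they close: fully open they stand 13 mm farther back than shut.
Start: joints at [-76.977, 11.837, 88.321, -0, 79.842, -8.623], TCP at [0.212, -0.534, 0.231] pointing down, gripper open.
Joint ranges: [-156.59, 156.59], [-49.26, 127.26], [12.9, 141.05], [-63.56, 243.56], [4.71, 150.69], [-161.64, 161.64]. Speed limits (degrees/s): [159.86, 159.86, 180, 180, 180, 180].

INTERFACE

Orientations are given as a 3x3 rotation matrix whose columns are the frame's x, y, z axes.
In Python, from cell import arm gives the robot as it stands.
- The arm moves only by the tool jog_arm, never from a script. Its argument "increments" is a list of rows, each a list of 3 entries, a list of its own where there are three numbers: the shift along the tool's x, y, z in mm, then the turn about the tool's z in rad, then the finger opening in mm, from 0 to 85.4. A call has 1 to 8 rows; each row shifts and turns the commanded pose from where the row before left it, along the tool's axes as they then stand; what a row does not reach is not made up. A row lasts 1/10 s, in which the tool goes at most 50 mm and 8.59 degrees, less where a joint would pass 70% of its speed; a pose out of reach is approached as far as the arm can. A call with a gripper value outside its range is refused whole. The fingers move at their own pace and stop on an object; the grip force is fixed at half the most. Time passes only in rows, so rows that do not move let the fingers close. It gives the time, the measured TCP pose, the force, the opening and the grip force at its end, in the units of the state.
- arm.state(): the state, without advancing time (a new reading comes with each control period).
- arm.get_image(name): name is "scene" or "top"; returns the picture (480x640x3 uint8, red, green, blue); there is no depth.
- arm.camera_info(name): a dict with "fovy" (degrees; the focal length in pixels is half the picture's height over the tangent of half this angle, whatever the lens; pixels are square), "cx", "cy" (the principal point, pixels), "extrinsics" (4x4, takes a point from world to camera coordinates). Camera axes: x right, y down, z forward; pixel columns grow to the right and rows downward; lengths in m; the calibration is good to about 2 mm. A picture is of the moment at which its call begins. camera_info takes no time and is no camera call.
- arm.job_done(): hands the job in; it is judged then, once.
The state is a dict: "time_s": time; "joints": joint angles; "joint_vel": joint speeds; "joint_torque": joint torques, N m; "position": TCP position; "eef_rot": TCP orientation; "contact_force": force on the tool from outside, world axes, zero at the start; "torque": the same for the moment, N m; "grip_width": opening from 0.0 (shut) to 1.0 (fully open); "finger_force": force on a finger pad.
Only numpy, scipy, OpenCV 4.12 (cv2) and the standard library are available. Lean on these libraries where they do the work, as an engineer would, in place of code of your own. Each camera call takes 0.05 s, during which the arm holds its last target. There are 200 camera calls.

## Working session

There is one attempt and no reset: what is moved stays moved. The work goes in short steps, Python scripts to look and compute and a tool call to move; the robot and the scene stay as the last step left them, time stands still between calls to the robot, and variables do not carry over. Pictures are saved under pics/ and viewed, at most 13 in all, crops included, and the job is handed in when it is done.

Besides the shell and the picture viewer there is one more tool, called after "Emit:" by a JSON object that holds its "fn" and its "kwargs", one argument or row to a line. jog_arm: Moves the arm, as the interface text tells. Its arguments: {"type":"object","properties":{"increments":{"type":"array"}},"required":["increments"]}

```bash
mkdir -p pics; ls
python3 - <<'E'
from cell import arm
import cv2,numpy as np
np.set_printoptions(precision=4,suppress=True)
for n in("scene","top"):
    cv2.imwrite(f"pics/{n}0.png",cv2.cvtColor(arm.get_image(n),cv2.COLOR_RGB2BGR)); print(arm.camera_info(n))
s=arm.state();print(s['time_s'],s['position'],s['eef_rot'],s['grip_width'])
E
```

```text
pics
{'fovy': 42.09152236980176, 'cx': 326.9148574723115, 'cy': 235.19842826503947, 'extrinsics': array([[ 0.5355,  0.8445,  0.0042, -0.3601],
       [ 0.5334, -0.3343, -0.777 , -0.2125],
       [-0.6548,  0.4183, -0.6295,  1.4669],
       [ 0.    ,  0.    ,  0.    ,  1.    ]])}
{'fovy': 55.97850096394793, 'cx': 314.8433876877724, 'cy': 240.98036155640608, 'extrinsics': array([[-0.0189, -0.9992, -0.0346,  0.0765],
       [-0.9929,  0.0229, -0.117 ,  0.5781],
       [ 0.1177,  0.0322, -0.9925,  0.8415],
       [ 0.    ,  0.    ,  0.    ,  1.    ]])}
0.1 [ 0.2119 -0.5338  0.2302] [[ 0.9295  0.3689 -0.0005]
 [ 0.3689 -0.9295  0.002 ]
 [ 0.0003 -0.0021 -1.    ]] 0.998881168793929
```

View pics/scene0.png

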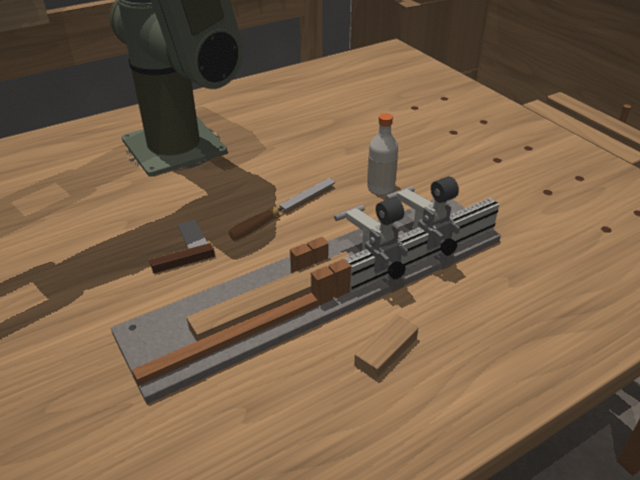

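View pics/top0.png

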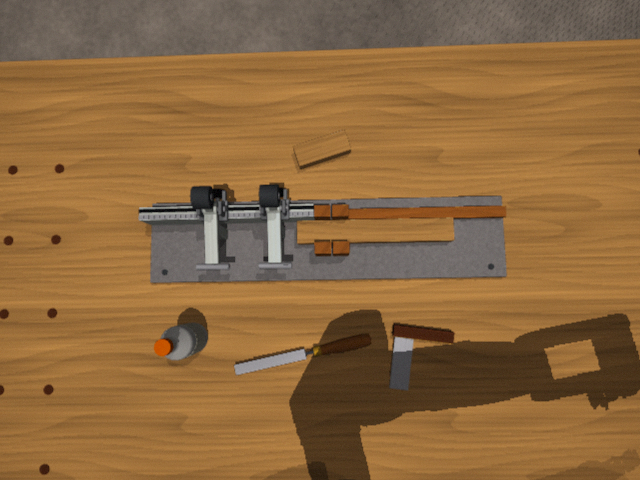

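The top view shows the batten from (297,232) to (454,231), bar A at about (275,265) and bar B at (212,267). Weight A is at about (270,195), and at (388,211) in the scene view. The jog can't tilt the tool, so a vertical finger can't get under the bar. The counterweight stands above the hinge, so pushing it away from the robot would raise the arm. I'll measure the geometry next.

```bash
cat > h.py <<'E'
import numpy as np
from cell import arm
np.set_printoptions(precision=4,suppress=True)
C={n:arm.camera_info(n) for n in("scene","top")}
def ray(n,p):
    c=C[n];f=240/np.tan(np.radians(c['fovy']/2));E=np.array(c['extrinsics']);R,t=E[:3,:3],E[:3,3]
    d=R.T@np.array([(p[0]-c['cx'])/f,(p[1]-c['cy'])/f,1]);return -R.T@t,d/np.linalg.norm(d)
def plane(n,p,z):
    o,d=ray(n,p);return o+d*(z-o[2])/d[2]
def tri(ps,pt):
    (a,u),(b,v)=ray("scene",ps),ray("top",pt)
    k=np.linalg.lstsq(np.c_[u,-v],b-a,rcond=None)[0];P,Q=a+u*k[0],b+v*k[1]
    return (P+Q)/2,np.linalg.norm(P-Q)
def proj(n,P):
    c=C[n];f=240/np.tan(np.radians(c['fovy']/2));q=(np.array(c['extrinsics'])@np.r_[P,1])[:3]
    return np.array([c['cx']+f*q[0]/q[2],c['cy']+f*q[1]/q[2]])
E
python3 - <<'E'
from h import *
import cv2
a=cv2.imread("pics/scene0.png")[165:290,320:510];b=cv2.imread("pics/top0.png")[175:290,135:355]
a=cv2.resize(a,None,fx=4.2,fy=4.2,interpolation=3);b=cv2.resize(b,None,fx=3.6,fy=3.6,interpolation=3)
cv2.imwrite("pics/a.png",a);cv2.imwrite("pics/b.png",b)
print("bed near corners",plane("top",(151,282.5),.018),plane("top",(506,276),.018))
print("batten",[plane("top",p,.046) for p in((297,221),(297,242),(454,219),(454,242))])
print("barA",tri((344,214.5),(275,265)),"wA",tri((388,211),(270,195)))
E
```

```text
bed near corners [0.5062 0.3916 0.018 ] [ 0.5049 -0.3036  0.018 ]
batten [array([0.6179, 0.0977, 0.046 ]), array([0.5771, 0.0983, 0.046 ]), array([ 0.6144, -0.2024,  0.046 ]), array([ 0.5702, -0.2   ,  0.046 ])]
barA (array([0.5291, 0.1325, 0.0817]), np.float64(0.009530519657589468)) wA (array([0.6441, 0.1339, 0.1612]), np.float64(0.001355447674350872))
```

View pics/a.png

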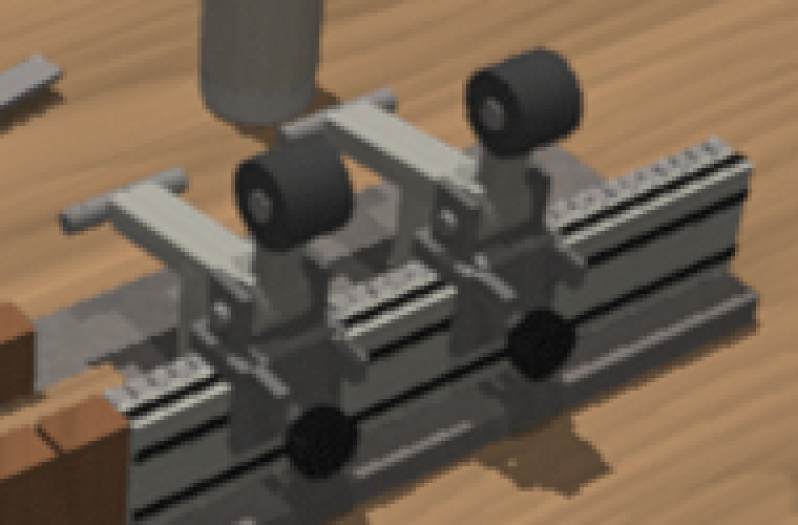

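View pics/b.png

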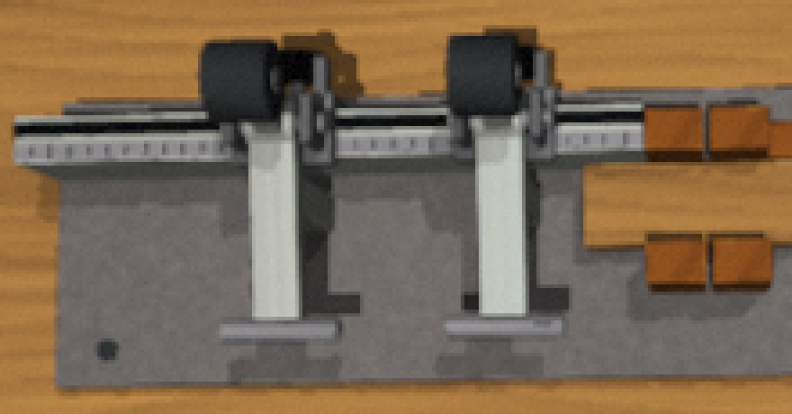

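The crops show weight A as a cylinder on a stem just above and behind the hinge, with nothing in front of it. Its centre triangulates to (0.644, 0.134, 0.161) with a 1.4 mm ray gap. I'll start by turning the tool square, shutting the fingers and rising.

Emit:
{"fn": "jog_arm", "kwargs": {
  "increments": [
    [[0, 0, -20], 0.126, 0],
    [[0, 0, -20], 0.126, 0],
    [[0, 0, -20], 0.126, 0],
    [[0, 0, 0], 0, 0]
  ]
}}

```text
time_s: 0.5
position: [0.2125, -0.5361, 0.2943]
eef_rot: [[1.0, 0.0, 0.001], [0.0, -1.0, -0.006], [0.001, 0.006, -1.0]]
contact_force: [0.0, -0.5, 0.2]
grip_width: 0.33
finger_force: 0.0
```

Run:
```python
from h import *
s=arm.state();print(s['time_s'],s['position'],s['eef_rot'],s['grip_width'])
print("barA",plane("top",(274.7,265.6),.087),"barB",plane("top",(135+280/3.6,266.4),.087),tri((349.8,212.6),(274.7,265.6)))
print("w edges top",plane("top",(259.4,185),.161),plane("top",(278.6,206.7),.161))
print("w",tri((320+293/4.2,165+195/4.2),(269,195.8)))
```

```text
0.5 [ 0.2125 -0.5361  0.2943] [[ 1.      0.0001  0.0013]
 [ 0.0001 -1.     -0.0058]
 [ 0.0013  0.0058 -1.    ]] 0.32971592112305237
barA [0.53   0.1366 0.087 ] barB [0.5309 0.2503 0.087 ] (array([0.5305, 0.1376, 0.0838]), np.float64(0.0013330134691401346))
w edges top [0.6622 0.1524 0.161 ] [0.624  0.1201 0.161 ]
w (array([0.6438, 0.1367, 0.1588]), np.float64(0.000473438969204396))
```

Emit:
{"fn": "jog_arm", "kwargs": {
  "increments": [
    [[23, -42, 0], 0, 0],
    [[23, -42, 0], 0, 0],
    [[23, -42, 0], 0, 0],
    [[23, -42, 0], 0, 0],
    [[23, -42, 0], 0, 0],
    [[23, -42, 0], 0, 0],
    [[23, -42, 0], 0, 0],
    [[23, -42, 0], 0, 0]
  ]
}}

```text
time_s: 1.3
position: [0.3961, -0.1962, 0.2898]
eef_rot: [[1.0, 0.002, -0.001], [0.002, -1.0, 0.001], [-0.001, -0.001, -1.0]]
contact_force: [0.8, -0.4, 0.6]
grip_width: 0.002
finger_force: 0.0
```

Emit:
{"fn": "jog_arm", "kwargs": {
  "increments": [
    [[23, -42, 0], 0, 0],
    [[23, -42, 0], 0, 0],
    [[23, -42, 0], 0, 0],
    [[23, -42, 0], 0, 0],
    [[23, -42, 0], 0, 0],
    [[23, -42, 0], 0, 0],
    [[23, -42, 0], 0, 0],
    [[0, 0, 0], 0, 0]
  ]
}}

```text
time_s: 2.1
position: [0.5579, 0.1004, 0.2888]
eef_rot: [[1.0, 0.009, -0.002], [0.009, -1.0, 0.002], [-0.002, -0.002, -1.0]]
contact_force: [-0.5, -0.2, 0.4]
grip_width: -0.001
finger_force: 0.0
```

Emit:
{"fn": "jog_arm", "kwargs": {
  "increments": [
    [[14, -18, 0], 0, 0],
    [[13, -19, 0], 0, 0],
    [[0, 0, 30], 0, 0],
    [[0, 0, 30], 0, 0],
    [[0, 0, 30], 0, 0],
    [[0, 0, 30], 0, 0],
    [[0, 0, 14], 0, 0],
    [[0, 0, 0], 0, 0]
  ]
}}

```text
time_s: 2.9
position: [0.5814, 0.1316, 0.1536]
eef_rot: [[1.0, 0.0, -0.007], [0.0, -1.0, -0.001], [-0.007, 0.001, -1.0]]
contact_force: [-0.1, 0.8, 0.0]
grip_width: 0.003
finger_force: 0.0
```

Run:
```python
from h import *
import cv2
s=arm.state();print(s['position'])
a=cv2.cvtColor(arm.get_image("scene"),cv2.COLOR_RGB2BGR)[150:290,300:510]
cv2.imwrite("pics/c.png",cv2.resize(a,None,fx=3.8,fy=3.8,interpolation=3))
```

```text
[0.5814 0.1316 0.1536]
```

View pics/c.png

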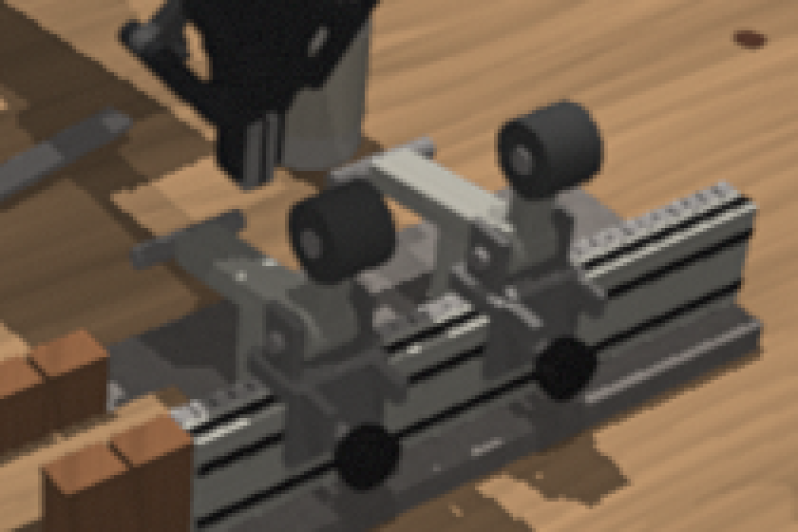

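The crop shows the shut fingertips (245,170) in front of weight A (340,230), clear of the arm. I'll push it away from the robot.

Emit:
{"fn": "jog_arm", "kwargs": {
  "increments": [
    [[10, -2, 0], 0, 0],
    [[10, -2, 0], 0, 0],
    [[6, -1, 0], 0, 0],
    [[4, 0, 0], 0, 0],
    [[4, 0, 0], 0, 0],
    [[4, 0, 0], 0, 0],
    [[0, 0, 0], 0, 0]
  ]
}}

```text
time_s: 3.65
position: [0.6227, 0.1375, 0.1572]
eef_rot: [[1.0, -0.0, 0.0], [-0.0, -1.0, 0.0], [0.0, -0.0, -1.0]]
contact_force: [-1.2, -0.4, 0.8]
grip_width: -0.003
finger_force: 0.9
```

Emit:
{"fn": "jog_arm", "kwargs": {
  "increments": [
    [[4, 0, 1], 0, 0],
    [[4, 0, 1], 0, 0],
    [[4, 0, 1], 0, 0],
    [[4, 0, 1], 0, 0],
    [[0, 0, 0], 0, 0]
  ]
}}

```text
time_s: 4.15
position: [0.6391, 0.1373, 0.153]
eef_rot: [[1.0, -0.0, 0.001], [-0.0, -1.0, -0.0], [0.001, 0.0, -1.0]]
contact_force: [-3.1, -0.6, 2.2]
grip_width: 0.002
finger_force: 1.3
```

Run:
```python
from h import *
import cv2
s=arm.state();print(s['position'])
a=cv2.cvtColor(arm.get_image("scene"),cv2.COLOR_RGB2BGR)[150:290,300:510]
cv2.imwrite("pics/d.png",cv2.resize(a,None,fx=3.8,fy=3.8,interpolation=3))
```

```text
[0.6391 0.1373 0.153 ]
```

View pics/d.png

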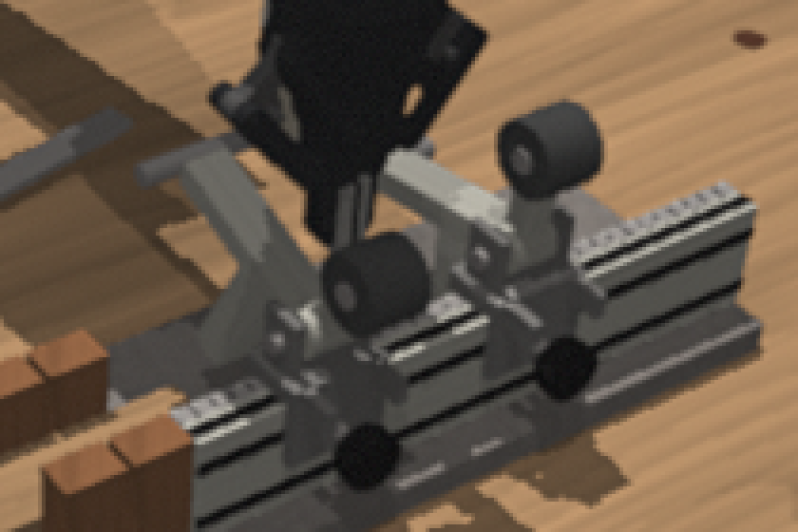

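Arm A has risen to about 0.5 rad: the bar is at (190,165) and the finger bears on the weight at (345,240). I'll carry on along the arc.

Emit:
{"fn": "jog_arm", "kwargs": {
  "increments": [
    [[4, 0, 3], 0, 0],
    [[4, 0, 3], 0, 0],
    [[4, 0, 4], 0, 0],
    [[4, 0, 4], 0, 0],
    [[3, 0, 4], 0, 0],
    [[0, 0, 0], 0, 0]
  ]
}}

```text
time_s: 4.8
position: [0.6571, 0.1373, 0.134]
eef_rot: [[1.0, -0.0, -0.001], [-0.0, -1.0, -0.0], [-0.001, 0.0, -1.0]]
contact_force: [-0.4, -0.8, -0.2]
grip_width: 0.003
finger_force: 0.0
```

Emit:
{"fn": "jog_arm", "kwargs": {
  "increments": [
    [[2, 0, 4], 0, 0],
    [[2, 0, 4], 0, 0],
    [[0, 0, 0], 0, 0]
  ]
}}

```text
time_s: 5.1
position: [0.6609, 0.1374, 0.1264]
eef_rot: [[1.0, -0.0, -0.001], [-0.0, -1.0, -0.0], [-0.001, 0.0, -1.0]]
contact_force: [0.4, -0.4, -0.1]
grip_width: -0.001
finger_force: 0.0
```

Run:
```python
from h import *
import cv2
s=arm.state();print(s['position'],s['contact_force'])
a=cv2.cvtColor(arm.get_image("scene"),cv2.COLOR_RGB2BGR)[150:290,300:510]
cv2.imwrite("pics/e.png",cv2.resize(a,None,fx=3.8,fy=3.8,interpolation=3))
```

```text
[0.6609 0.1374 0.1264] [ 0.4414 -0.4287 -0.1247]
```

View pics/e.png

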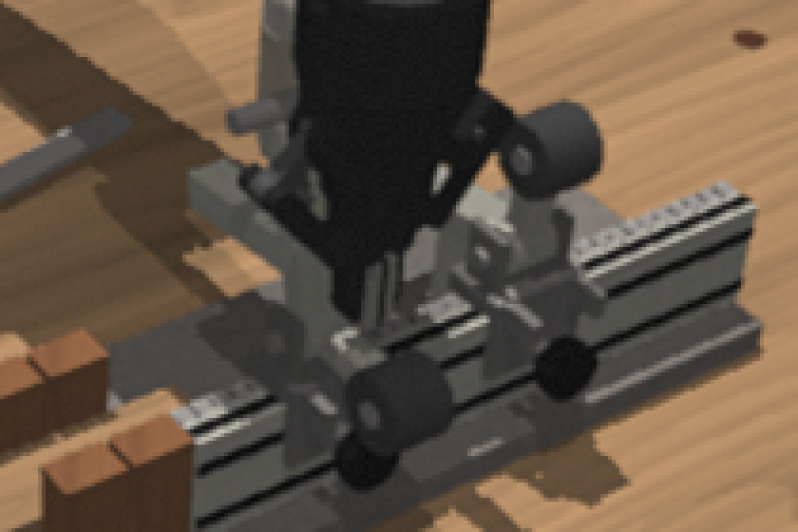

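Arm A has swung up fully: the bar is at (255,115) and the weight is low behind the fence at (400,400). The force is about zero. I'll leave upward, drifting away from the arm.

Emit:
{"fn": "jog_arm", "kwargs": {
  "increments": [
    [[4, 0, -8], 0, 0],
    [[6, 0, -12], 0, 0],
    [[5, 0, -20], 0, 0],
    [[0, 0, -30], 0, 0],
    [[0, 0, -35], 0, 0],
    [[0, 0, -40], 0, 0],
    [[0, 0, -30], 0, 0],
    [[0, 0, 0], 0, 0]
  ]
}}

```text
time_s: 5.95
position: [0.6799, 0.1377, 0.3121]
eef_rot: [[1.0, -0.0, 0.016], [-0.0, -1.0, 0.001], [0.016, -0.001, -1.0]]
contact_force: [-0.0, -0.4, 1.3]
grip_width: 0.0
finger_force: 0.0
```

Emit:
{"fn": "jog_arm", "kwargs": {
  "increments": [
    [[-9, 39, 0], 0, 0],
    [[-9, 39, 0], 0, 0],
    [[-9, 39, 0], 0, 0],
    [[-9, 39, 0], 0, 0],
    [[-9, 39, 0], 0, 0],
    [[-9, 39, 0], 0, 0],
    [[-8, 39, 0], 0, 0],
    [[-8, 39, 0], 0, 0]
  ]
}}

```text
time_s: 6.75
position: [0.6057, -0.1761, 0.3025]
eef_rot: [[1.0, -0.0, 0.0], [-0.0, -1.0, -0.0], [0.0, 0.0, -1.0]]
contact_force: [0.9, -0.7, -0.1]
grip_width: 0.002
finger_force: 0.0
```

Emit:
{"fn": "jog_arm", "kwargs": {
  "increments": [
    [[-8, 39, 0], 0, 0],
    [[-8, 37, 0], 0, 0],
    [[0, 0, 20], 0, 0],
    [[0, 0, 40], 0, 0],
    [[0, 0, 40], 0, 0],
    [[0, 0, 40], 0, 0],
    [[0, 0, 40], 0, 0],
    [[0, 0, 0], 0, 0]
  ]
}}

```text
time_s: 7.55
position: [0.5852, -0.2478, 0.1148]
eef_rot: [[1.0, -0.0, -0.013], [-0.0, -1.0, 0.008], [-0.013, -0.008, -1.0]]
contact_force: [-0.4, -0.4, -0.7]
grip_width: 0.002
finger_force: 0.0
```

Run:
```python
from h import *
import cv2
s=arm.state();print(s['position'])
cv2.imwrite("pics/f.png",cv2.cvtColor(arm.get_image("scene"),cv2.COLOR_RGB2BGR)[130:430,100:520])
```

```text
[ 0.5852 -0.2478  0.1148]
```

View pics/f.png

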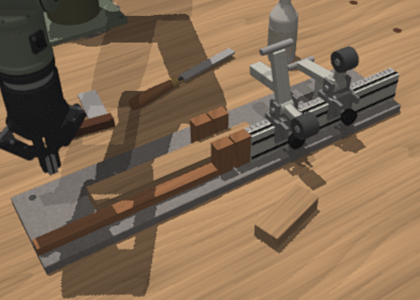

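Arm A stays raised, with its bar at (277,45). The fingertips at (50,165) are above the bed, to the right of the batten's end (90,195). I'll go down now.

Emit:
{"fn": "jog_arm", "kwargs": {
  "increments": [
    [[4, 0, 25], 0, 0],
    [[3, 0, 25], 0, 0],
    [[0, 0, 20], 0, 0],
    [[0, 0, 12], 0, 0],
    [[0, 0, 5], 0, 0],
    [[0, 0, 0], 0, 0],
    [[0, 0, 0], 0, 0]
  ]
}}

```text
time_s: 8.3
position: [0.5984, -0.2513, 0.0371]
eef_rot: [[1.0, -0.0, 0.003], [-0.0, -1.0, -0.002], [0.003, 0.002, -1.0]]
contact_force: [-1.0, -0.8, 0.2]
grip_width: -0.002
finger_force: 0.0
```

Emit:
{"fn": "jog_arm", "kwargs": {
  "increments": [
    [[-2, 0, 5], 0, 0],
    [[-2, 0, 4], 0, 0],
    [[0, -8, 0], 0, 0],
    [[0, -8, 0], 0, 0],
    [[0, -5, 0], 0, 0],
    [[0, -3, 0], 0, 0],
    [[0, -3, 0], 0, 0],
    [[0, -3, 0], 0, 0]
  ]
}}

```text
time_s: 9.1
position: [0.5933, -0.2203, 0.0264]
eef_rot: [[1.0, -0.0, 0.0], [-0.0, -1.0, -0.0], [0.0, 0.0, -1.0]]
contact_force: [0.1, -0.4, -0.5]
grip_width: -0.0
finger_force: 0.0
```

Emit:
{"fn": "jog_arm", "kwargs": {
  "increments": [
    [[0, -3, 0], 0, 0],
    [[0, -3, 0], 0, 0],
    [[0, -3, 0], 0, 0],
    [[0, -3, 0], 0, 0],
    [[0, -4, 0], 0, 0],
    [[0, -4, 0], 0, 0],
    [[0, -4, 0], 0, 0],
    [[0, -4, 0], 0, 0]
  ]
}}

```text
time_s: 9.9
position: [0.5932, -0.1922, 0.0263]
eef_rot: [[1.0, -0.0, 0.0], [-0.0, -1.0, -0.0], [0.0, 0.0, -1.0]]
contact_force: [0.1, -0.9, -0.9]
grip_width: 0.001
finger_force: 0.5
```

Run:
```python
from h import *
import cv2
s=arm.state();print(s['time_s'],s['position'],s['contact_force'])
a=cv2.cvtColor(arm.get_image("top"),cv2.COLOR_RGB2BGR)
cv2.imwrite("pics/g.png",a[130:330,130:530])
```

```text
9.9 [ 0.5932 -0.1922  0.0263] [ 0.1378 -0.8771 -0.8511]
```

View pics/g.png

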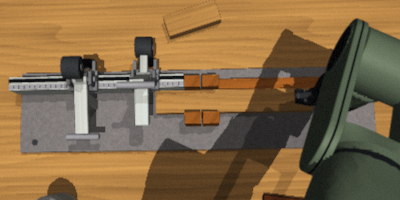

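The top crop shows the batten's left end already under the raised arm A at about (150,100), and B still down. Force is under 1 N. I'll keep pushing.

Emit:
{"fn": "jog_arm", "kwargs": {
  "increments": [
    [[0, -4, 0], 0, 0],
    [[0, -4, 0], 0, 0],
    [[0, -4, 0], 0, 0],
    [[0, -4, 0], 0, 0],
    [[0, -4, 0], 0, 0],
    [[0, -4, 0], 0, 0],
    [[0, -4, 0], 0, 0],
    [[0, -4, 0], 0, 0]
  ]
}}

```text
time_s: 10.75
position: [0.5932, -0.1602, 0.0263]
eef_rot: [[1.0, -0.0, 0.0], [-0.0, -1.0, -0.0], [0.0, 0.0, -1.0]]
contact_force: [-1.3, -1.5, 0.1]
grip_width: -0.003
finger_force: 0.7
```

Emit:
{"fn": "jog_arm", "kwargs": {
  "increments": [
    [[0, -4, 0], 0, 0],
    [[0, -4, 0], 0, 0],
    [[0, -4, 0], 0, 0],
    [[0, -4, 0], 0, 0],
    [[0, -4, 0], 0, 0],
    [[0, -4, 0], 0, 0],
    [[0, -4, 0], 0, 0],
    [[0, -4, 0], 0, 0]
  ]
}}

```text
time_s: 11.55
position: [0.5932, -0.1282, 0.0263]
eef_rot: [[1.0, -0.0, 0.0], [-0.0, -1.0, -0.0], [0.0, 0.0, -1.0]]
contact_force: [0.4, -1.9, -0.1]
grip_width: -0.001
finger_force: 0.7
```

Emit:
{"fn": "jog_arm", "kwargs": {
  "increments": [
    [[0, -3, 0], 0, 0],
    [[0, -3, 0], 0, 0],
    [[0, -3, 0], 0, 0],
    [[0, -3, 0], 0, 0]
  ]
}}

```text
time_s: 11.95
position: [0.5932, -0.1163, 0.0263]
eef_rot: [[1.0, -0.0, 0.0], [-0.0, -1.0, -0.0], [0.0, 0.0, -1.0]]
contact_force: [-0.8, -0.5, 0.8]
grip_width: 0.006
finger_force: 0.8
```

Run:
```python
from h import *
import cv2
s=arm.state();print(s['time_s'],s['position'],s['contact_force'])
a=cv2.cvtColor(arm.get_image("top"),cv2.COLOR_RGB2BGR)
cv2.imwrite("pics/g2.png",cv2.resize(a[180:300,140:400],None,fx=3,fy=3,interpolation=3))
```

```text
11.95 [ 0.5932 -0.1163  0.0263] [-0.7823 -0.4559  0.7793]
```

View pics/g2.png

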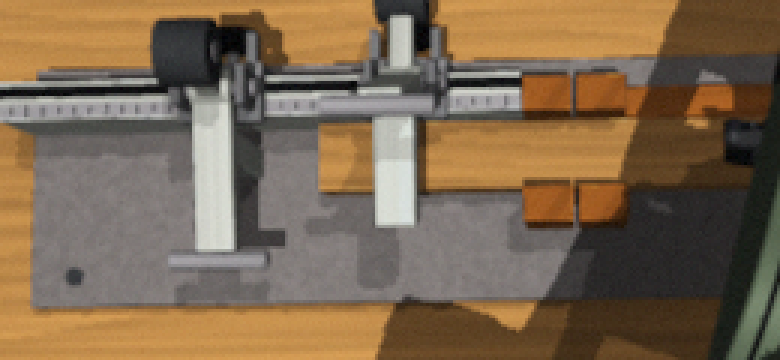

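The batten's left end is at crop (318,155), about 40 mm short of stop B. It lies along the fence and under the raised arm A.

Emit:
{"fn": "jog_arm", "kwargs": {
  "increments": [
    [[0, -3, 0], 0, 0],
    [[0, -3, 0], 0, 0],
    [[0, -3, 0], 0, 0],
    [[0, -3, 0], 0, 0],
    [[0, -3, 0], 0, 0],
    [[0, -3, 0], 0, 0],
    [[0, -3, 0], 0, 0],
    [[0, -3, 0], 0, 0]
  ]
}}

```text
time_s: 12.8
position: [0.5932, -0.0923, 0.0263]
eef_rot: [[1.0, -0.0, 0.0], [-0.0, -1.0, 0.0], [0.0, -0.0, -1.0]]
contact_force: [-0.3, -1.7, 1.3]
grip_width: 0.002
finger_force: 0.8
```

Emit:
{"fn": "jog_arm", "kwargs": {
  "increments": [
    [[0, -1, 0], 0, 0],
    [[0, -1, 0], 0, 0],
    [[0, -1, 0], 0, 0],
    [[0, -1, 0], 0, 0],
    [[0, -1, 0], 0, 0],
    [[0, -1, 0], 0, 0]
  ]
}}

```text
time_s: 13.4
position: [0.5932, -0.0865, 0.0263]
eef_rot: [[1.0, -0.0, -0.0], [-0.0, -1.0, -0.0], [-0.0, 0.0, -1.0]]
contact_force: [-1.3, -1.7, 1.7]
grip_width: -0.002
finger_force: 0.8
```

Emit:
{"fn": "jog_arm", "kwargs": {
  "increments": [
    [[0, -1, 0], 0, 0],
    [[0, -1, 0], 0, 0],
    [[0, -1, 0], 0, 0],
    [[0, -1, 0], 0, 0]
  ]
}}

```text
time_s: 13.8
position: [0.5932, -0.0824, 0.0263]
eef_rot: [[1.0, -0.0, 0.0], [-0.0, -1.0, 0.0], [0.0, -0.0, -1.0]]
contact_force: [-0.7, -0.8, 0.5]
grip_width: 0.001
finger_force: 0.8
```

Emit:
{"fn": "jog_arm", "kwargs": {
  "increments": [
    [[0, -1, 0], 0, 0],
    [[0, -1, 0], 0, 0],
    [[0, -1, 0], 0, 0]
  ]
}}

```text
time_s: 14.1
position: [0.5932, -0.0794, 0.0263]
eef_rot: [[1.0, -0.0, -0.0], [-0.0, -1.0, 0.0], [-0.0, -0.0, -1.0]]
contact_force: [-0.0, -1.9, 0.5]
grip_width: 0.004
finger_force: 0.8
```

Emit:
{"fn": "jog_arm", "kwargs": {
  "increments": [
    [[0, -1, 0], 0, 0],
    [[0, -1, 0], 0, 0]
  ]
}}

```text
time_s: 14.3
position: [0.5932, -0.0775, 0.0263]
eef_rot: [[1.0, -0.0, -0.0], [-0.0, -1.0, 0.0], [-0.0, -0.0, -1.0]]
contact_force: [0.3, -1.2, 0.9]
grip_width: -0.0
finger_force: 0.8
```

Emit:
{"fn": "jog_arm", "kwargs": {
  "increments": [
    [[0, -1, 0], 0, 0],
    [[0, -1, 0], 0, 0]
  ]
}}

```text
time_s: 14.5
position: [0.5932, -0.0755, 0.0263]
eef_rot: [[1.0, -0.0, -0.0], [-0.0, -1.0, -0.0], [-0.0, 0.0, -1.0]]
contact_force: [-1.1, -2.7, 0.6]
grip_width: 0.002
finger_force: 1.6
```

Emit:
{"fn": "jog_arm", "kwargs": {
  "increments": [
    [[0, -1, 0], 0, 0],
    [[0, -1, 0], 0, 0]
  ]
}}

```text
time_s: 14.7
position: [0.5934, -0.0753, 0.0264]
eef_rot: [[1.0, 0.0, 0.001], [0.0, -1.0, -0.003], [0.0, 0.003, -1.0]]
contact_force: [-0.4, -9.0, -0.4]
grip_width: 0.003
finger_force: 4.4
```

Run:
```python
from h import *
import cv2
s=arm.state();print(s['time_s'],s['position'],s['contact_force'])
a=arm.get_image("top");cv2.imwrite("pics/g3.png",a[:,:,::-1])
h=cv2.cvtColor(a,cv2.COLOR_RGB2HSV)
for r in(226,230,234,238):print(r,[tuple(int(v) for v in a[r,c]) for c in range(208,240,2)])
```

```text
14.7 [ 0.5934 -0.0753  0.0264] [-0.4212 -8.9579 -0.3515]
226 [(202, 206, 198), (206, 208, 201), (203, 205, 196), (211, 213, 204), (182, 186, 176), (61, 63, 59), (57, 58, 56), (52, 53, 49), (40, 39, 38), (151, 108, 57), (172, 121, 68), (180, 129, 67), (177, 129, 69), (176, 127, 68), (175, 128, 68), (173, 122, 63)]
230 [(204, 205, 197), (206, 207, 199), (205, 208, 200), (211, 214, 205), (189, 192, 184), (58, 58, 57), (62, 65, 62), (59, 62, 55), (56, 57, 54), (181, 130, 68), (182, 131, 69), (180, 130, 70), (181, 131, 66), (186, 132, 74), (185, 133, 69), (181, 131, 69)]
234 [(204, 207, 197), (210, 212, 203), (205, 206, 199), (211, 214, 206), (197, 200, 192), (60, 61, 58), (58, 59, 57), (59, 61, 56), (61, 61, 59), (191, 138, 76), (184, 133, 71), (184, 135, 71), (186, 136, 71), (185, 133, 71), (184, 132, 70), (181, 134, 73)]
238 [(203, 205, 196), (209, 210, 202), (205, 207, 197), (212, 214, 205), (194, 197, 187), (60, 60, 56), (46, 49, 45), (50, 48, 50), (49, 49, 47), (196, 146, 78), (196, 143, 75), (197, 144, 80), (194, 141, 73), (192, 139, 74), (196, 142, 77), (191, 140, 73)]
```

It has butted: the force rose to 9 N at a travel of about 141 mm, as predicted. I'll back off the way I came and rise.

Emit:
{"fn": "jog_arm", "kwargs": {
  "increments": [
    [[0, 2, 0], 0, 0],
    [[0, 4, 0], 0, 0],
    [[0, 12, 0], 0, 0],
    [[0, 20, 0], 0, 0],
    [[0, 30, 0], 0, 0],
    [[0, 30, 0], 0, 0],
    [[0, 20, -20], 0, 0],
    [[0, 20, -30], 0, 0]
  ]
}}

```text
time_s: 15.55
position: [0.5907, -0.212, 0.074]
eef_rot: [[1.0, -0.001, -0.006], [-0.001, -1.0, 0.003], [-0.006, -0.003, -1.0]]
contact_force: [-0.0, -0.0, 0.8]
grip_width: 0.004
finger_force: 0.0
```

Emit:
{"fn": "jog_arm", "kwargs": {
  "increments": [
    [[0, 20, -40], 0, 0],
    [[0, 30, -40], 0, 0],
    [[0, 30, -40], 0, 0],
    [[0, 30, -40], 0, 0],
    [[0, 0, 0], 0, 0],
    [[0, 0, 0], 0, 0],
    [[0, 0, 0], 0, 0]
  ]
}}

```text
time_s: 16.25
position: [0.5921, -0.3205, 0.2341]
eef_rot: [[1.0, -0.0, -0.003], [-0.0, -1.0, 0.003], [-0.003, -0.003, -1.0]]
contact_force: [0.6, -0.0, -0.8]
grip_width: -0.001
finger_force: 0.0
```

Run:
```python
from h import *
import cv2
s=arm.state();print(s['time_s'],s['position'],s['contact_force'])
a=arm.get_image("top")[:,:,::-1];b=arm.get_image("scene")[:,:,::-1]
a=cv2.resize(a[170:300,140:400],None,fx=2,fy=2,interpolation=3);b=b[140:420,110:520]
c=np.zeros((a.shape[0]+b.shape[0],max(a.shape[1],b.shape[1]),3),np.uint8);c[:a.shape[0],:a.shape[1]]=a;c[a.shape[0]:,:b.shape[1]]=b
cv2.imwrite("pics/z.png",c)
```

```text
16.25 [ 0.5921 -0.3205  0.2341] [ 0.5832 -0.0106 -0.7973]
```

View pics/z.png

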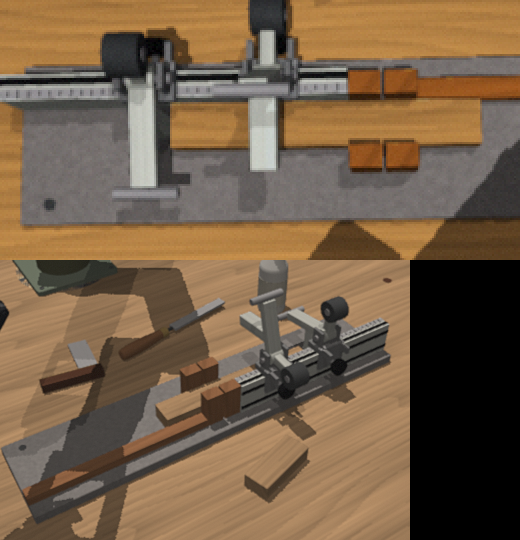

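The batten's left end meets stop B's leg: the dark strip at crop (163,120) is the leg's side face, and its 7 px width matches the expected parallax. B is down, A is raised, and the bystanders haven't moved.

```bash
python3 -c "
from cell import arm
print(arm.job_done())"
```

```text
the job is handed in; nothing more can be done
None
```

The first flip stop stays raised by itself, the batten is butted against the second stop (still down), and the job was handed in at about 16 s; because the jog can't tilt the tool to get under the lift bar, I raised the arm by pushing its counterweight back with the fingertips.

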